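Bring the square jar of the parts carousel to the front and hold it there

TASK

A spray can has been left standing between the jars of the parts carousel, where it blocks the arms: stand it upright in the small open tray and let go of it, without tipping it over or pushing the other things on the bench around. Then turn the carousel until its one square, taller jar points straight at the nose on the carousel's foot, and finish with the gripper still holding the carousel firmly there by a jar (any of them), so that it stays still while someone unscrews the lid. Do not let go at the end.

Things in the scene. Friction and masses are not known exactly. Their poses are not given: they have to be found in the camera images.
- carousel_foot: Fixed round bare-metal foot plate of the carousel, diameter 280, 6 thick, lying on the bench; origin on the carousel's axis at bench level, z up. Its nose is a dark bar 22 wide with an upright rib 6 wide, 21 high above the bench, that sticks out of the plate along the foot's own -x, from 140 to 183 mm from the axis. The nose marks the front: it points roughly towards the robot.
- carousel: Turning part on a free bearing: friction 0.03 N m, endless both ways, no spring, about 0.9 kg. Origin on the vertical axis at bench level. Five arms 72 degrees apart (16 wide, tops 26 above the bench), a jar fixed on each end, jar centres 100 from the axis. The square jar's arm lies along its own -x; the other four jars are round. Hub radius 26, top 54 above the bench.
- square_jar (a point): Centre of the top of the square jar's lid; turns with the carousel. White jar 42 x 42 with black lid 44 x 44, 14 high, sides radial and tangential, from 26 to 126 above the bench, centre 100 from the axis. The jars do not come off or turn on their arms.
- round_jar (a point): Centre of the top of one of the four equal round jars, on the next arm counterclockwise (seen from above) from the square one. White, diameter 42, black lid of diameter 44, 14 high; from 26 to 94 above the bench, centre 100 from the axis.
- spray_can: Loose upright spray can of bare metal with a black cap, diameter 45 up to 130 mm height, then a cap of diameter 33, in all 165 high, about 0.22 kg. It stands on the foot plate (6 above the bench) about midway between the square jar and that next round jar, about 100 mm from the axis. Origin at the centre of its underside, z up.
- tray: Fixed open grey tray, 130 x 130, 30 high, walls and floor 5 thick; on the left or on the right of the bench. Origin at the centre of its underside (inner floor 5 mm above), sides along its x and y.
- network_switch: Fixed flat black box, 110 x 130 x 32 high, on the side opposite the tray; a bystander. Origin at the centre of its underside.
- power_adapter: Loose black box 50 x 90 x 30 high, a bystander. Origin at the centre of its underside.
- ink_cartridge: Loose black block 70 x 34 x 55 high, a bystander. Origin at the centre of its underside.
- mug: Loose white mug, radius 38, 90 high, a bystander. Origin at the centre of its underside.
- feed_roller: Loose printer shaft lying down along its own x, 260 long, rubber rolls of diameter 24, a bystander beyond the carousel. Origin under its middle.
- tape_roll: Loose cardboard ring, radius 42, 24 high, a bystander. Origin at the centre of its underside.
- screwdriver: Loose screwdriver lying along its own x, a bystander near the robot. Origin under its middle.
There are look-alikes about, which are no part of the job. What is shaped like the tray but purple is not meant.

How it is judged:
By the outcome, as a careful person would: the job done as asked, in the order asked, and still so for the second after the job is handed in, while the arm keeps its last pose, push and grip.
It also fails if it takes over 72 s, if anything falls off the work surface, if the arm or the gripper's body presses on something with over 40 N, if the wrist force passes 120 N, or if a joint passes its speed limit or range.

ROBOT

A 7-joint arm with a two-finger parallel gripper is mounted at the origin on the work surface. World frame = base frame: x ahead of the robot, y to its left, z up, the work surface at z = 0. Lengths are in m, angles in rad, forces in N, time in s.
With the tool pointing down it reaches from about 0.4 to 0.9 m from the base axis. Payload 5.5 kg.
Tool frame: the origin (TCP) lies midway between the tips of the shut fingers; the grasp point (between the pads) lies 19 mm behind it (manip.grip_depth is the distance from the TCP to the grasp point, in m); z points along the fingers, x is the direction in which the jaws open and shut, and the axes are right-handed (so a half turn about z gives the same grasp; the last joint's range is limited). The gripper opens to 92 mm and grips with 3 to 60 N. Pads are 19 mm wide; open, the fingers measure 130 mm over their backs; the gripper's body (75 mm by 190 mm) begins 47 mm behind the grasp point.
Start: joints at [1.39, 0.501, -0.427, 1.55, 0.221, 1.138, -0.21], TCP at [0.279, -0.587, 0.227] pointing down, gripper open.
Joint ranges: [-2.88, 2.88], [-0.31, 2.03], [-1.54, 1.56], [0.2, 2.42], [-1.41, 4.55], [0.19, 2.02], [-2.57, 2.57]. Speed limits (rad/s): [2.57, 2.57, 3.14, 3.14, 3.14, 3.14, 3.14].

INTERFACE

Orientations are given as a unit quaternion [x, y, z, w].
In Python, from bench import manip, effector, viewer gives the robot as it stands. Calls block until the motion is done:
- manip.move_pose(position, orientation): joint-space move of the TCP to a pose.
- manip.servo_line(position, ori=None, vel=0.15): straight line of the TCP; ori=None keeps the orientation; vel is the mean speed in m/s.
- manip.movej(angles): joint-space move.
- effector.open_jaws() and effector.close(f_grip=None): open the fingers fully, or close them until they stop; f_grip is the grip in N (None keeps the last).
- manip.sleep(seconds).
- manip.solve_ik(position, orientation): joint angles nearest the present ones, or None.
- viewer.get_image(name): name is "side" or "top"; returns the picture (420x560x3 uint8, red, green, blue); there is no depth.
- viewer.get_calibration(name): a dict with "vfov" (degrees; the focal length in pixels is half the picture's height over the tangent of half this angle, whatever the lens; pixels are square), "cx", "cy" (the principal point, pixels), "dist_coeffs" ([k1, k2, p1, p2, k3] as OpenCV has them; the pictures are not rectified), "eye" and "attitude" of the camera in the world. Camera axes: x right, y down, z forward; pixel columns grow to the right and rows downward; lengths in m; the calibration is good to about 2 mm. A picture is of the moment at which its call begins. get_calibration takes no time and is no camera call.
A pose or a line that the arm cannot do raises manip.PlanningError and nothing moves.
- manip.hand_in(): hands the job in, once; it reports no verdict.
Readings, each from a call of its own:
- manip.current_clock(): time.
- manip.current_q(): joint angles.
- manip.current_joint_velocities(): joint speeds.
- manip.current_tau(): joint torques, N m.
- manip.current_tool_pos(): TCP position.
- manip.current_tcp_rot(): TCP orientation.
- manip.current_force(): force on the tool from outside, world axes, zero at the start.
- manip.current_wrist_torque(): the same for the moment, N m.
- manip.current_finger_gap(): finger opening in m.
Only numpy, scipy, OpenCV 4.12 (cv2) and the standard library are available. Lean on these libraries where they do the work, as an engineer would, in place of code of your own. Each camera call takes 0.05 s, during which the arm holds its last target.

## Working session

There is one attempt and no reset: what is moved stays moved. The work goes in short steps, each a Python script; the robot and the scene stay as the last script left them, time stands still between calls to the robot, and variables do not carry over. Pictures are saved under pics/ and viewed, and the job is handed in when it is done.

```bash
ls; mkdir -p pics; python3 - <<'E'
from bench import manip, effector, viewer
import cv2
for n in ("side","top"):
    im=viewer.get_image(n); cv2.imwrite(f"pics/{n}0.png",im[:,:,::-1]); print(n,viewer.get_calibration(n))
print(manip.current_clock(),manip.current_tcp_rot(),manip.grip_depth)
E
```

```text
pics
side {'vfov': 46.44492842639136, 'cx': 276.96215822764907, 'cy': 205.63694094441294, 'dist_coeffs': array([-0.00439035,  0.        ,  0.        ,  0.        ,  0.        ]), 'eye': array([0.12598673, 0.70101844, 1.09081993]), 'attitude': array([-0.24089788,  0.90376242, -0.34326196,  0.08574923])}
top {'vfov': 52.82298175980132, 'cx': 275.353140817037, 'cy': 209.17613036345747, 'dist_coeffs': array([-0.00408684,  0.        ,  0.        ,  0.        ,  0.        ]), 'eye': array([ 0.39796115, -0.07809224,  1.24795838]), 'attitude': array([-0.70222858,  0.70903414, -0.0387344 ,  0.05143204])}
0.1 [ 8.45414541e-01 -5.34109949e-01 -7.50719120e-04 -5.03022458e-04] 0.0188
```

View pics/side0.png

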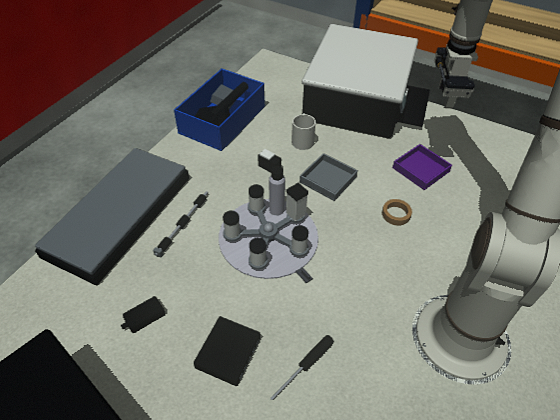

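View pics/top0.png

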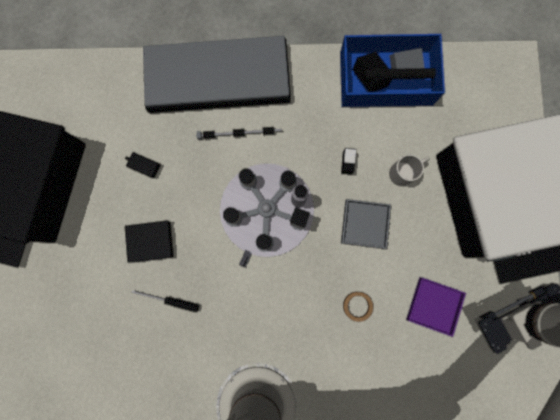

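```bash
python3 - <<'E'
import cv2
a=cv2.imread("pics/top0.png")[140:280,210:400]; cv2.imwrite("pics/c1.png",cv2.resize(a,None,fx=4,fy=4,interpolation=cv2.INTER_CUBIC))
a=cv2.imread("pics/side0.png")[140:290,210:370]; cv2.imwrite("pics/c2.png",cv2.resize(a,None,fx=4,fy=4,interpolation=cv2.INTER_CUBIC))
E
```

```text
(no output)
```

View pics/c1.png

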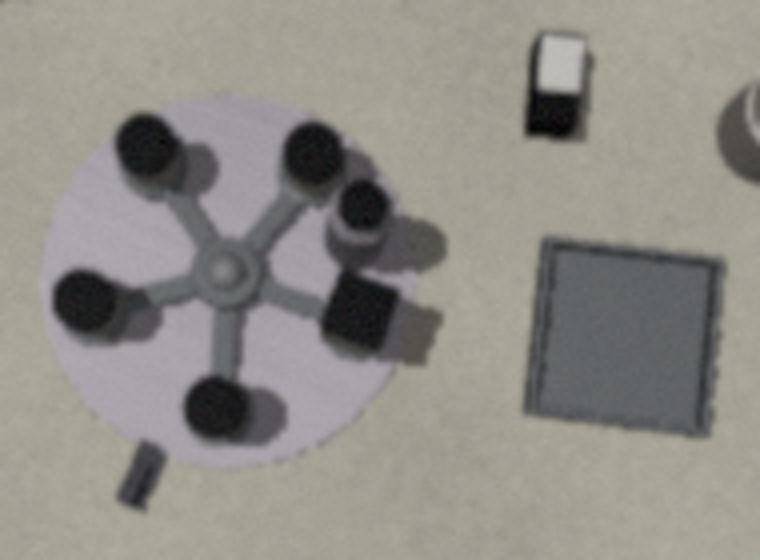

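View pics/c2.png

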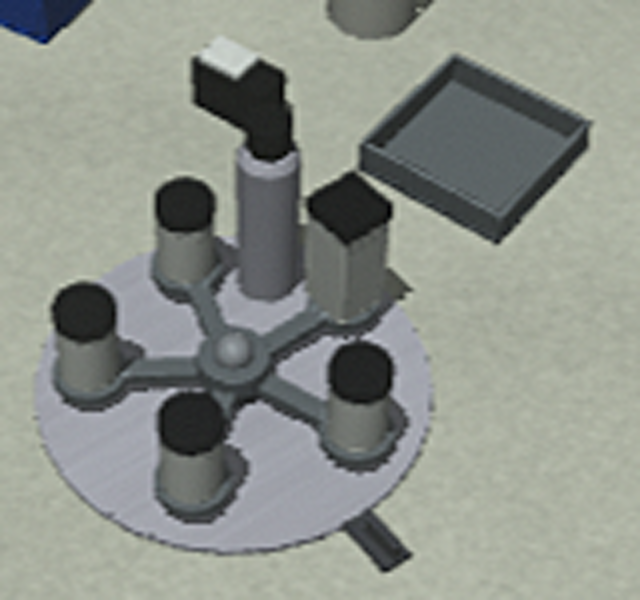

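```bash
cat > h.py <<'E'
import numpy as np, cv2
from scipy.spatial.transform import Rotation as R
from scipy.optimize import least_squares
from bench import manip, effector, viewer
class Cam:
    def __init__(s,n):
        c=viewer.get_calibration(n); f=210/np.tan(np.radians(c['vfov']/2))
        s.K=np.array([[f,0,c['cx']],[0,f,c['cy']],[0,0,1.]]); s.d=np.array(c['dist_coeffs']); s.e=np.array(c['eye']); s.R=R.from_quat(c['attitude']).as_matrix()
    def proj(s,P):
        P=np.atleast_2d(P); Q=(P-s.e)@s.R
        return cv2.projectPoints(Q,np.zeros(3),np.zeros(3),s.K,s.d)[0][:,0]
    def ray(s,uv,z):
        u=cv2.undistortPoints(np.array(uv,float).reshape(-1,1,2),s.K,s.d)[:,0]
        d=np.c_[u,np.ones(len(u))]@s.R.T
        return s.e+d*((z-s.e[2])/d[:,2])[:,None]
top=Cam('top'); side=Cam('side')
def crop(uv,ox,oy,k=4): return (np.array(uv,float)+.5)/k-.5+np.array([ox,oy])
def quat(tx):  # tool down, tool x at world angle tx
    X=np.array([np.cos(tx),np.sin(tx),0]); Z=np.array([0,0,-1.]); return R.from_matrix(np.c_[X,np.cross(Z,X),Z]).as_quat()
def overlay(n,name,P,box,k=4):
    im=viewer.get_image(n); x0,y0,x1,y1=box
    a=cv2.resize(im[y0:y1,x0:x1,::-1],None,fx=k,fy=k,interpolation=cv2.INTER_CUBIC)
    for p in (top if n=='top' else side).proj(P) if len(P) else []:
        q=((p-[x0,y0]+.5)*k-.5).astype(int); cv2.circle(a,tuple(int(v) for v in q),2,(0,0,255),-1)
    cv2.imwrite(f"pics/{name}.png",a)
E
python3 - <<'E'
from h import *
T=lambda *a: crop(a,210,140); S=lambda *a: crop(a,210,140)
print('lids top',top.ray(T((147,143),(314,152),(85,298),(217,405)),.094))
print('sq',top.ray(T((358,308)),.126), side.ray(S((349,209)),.126))
print('lids side',side.ray(S((185,200),(85,306),(191,418),(361,366)),.094))
print('hub',top.ray(T((228,269)),.054),side.ray(S((234,348)),.054))
print('plate',top.ray(T((40,280),(416,280),(228,92),(228,468)),.006),side.ray(S((34,385),(433,390),(235,553)),.006))
print('tray',top.ray(T((545,236),(724,260),(710,437),(526,413)),.03),side.ray(S((457,55),(591,123),(497,215),(360,147)),.03))
print('cap',top.ray(T((364,203)),.165)); print('can 130 top side',side.ray(S((269,160)),.13),'bottom front',side.ray(S((263,297)),.006))
print('nose',top.ray(T((133,504),(150,452)),.021),side.ray(S((400,558),(356,518)),.015))
print('ink', top.ray(T((530,135),(575,140),(585,35),(542,32)),.055))
E
```

```text
lids top [[ 0.64187903  0.02193225  0.094     ]
 [ 0.63407703 -0.09417412  0.094     ]
 [ 0.5337192   0.06463992  0.094     ]
 [ 0.45931465 -0.02591065  0.094     ]]
sq [[ 0.52130598 -0.1217471   0.126     ]] [[ 0.51634723 -0.11441016  0.126     ]]
lids side [[ 0.63251044 -0.09138175  0.094     ]
 [ 0.6397265   0.02495329  0.094     ]
 [ 0.53057232  0.06922072  0.094     ]
 [ 0.45681952 -0.02218657  0.094     ]]
hub [[ 0.55814722 -0.0324308   0.054     ]] [[ 0.55222867 -0.02165702  0.054     ]]
plate [[ 0.55787789  0.10906457  0.006     ]
 [ 0.55486366 -0.16957203  0.006     ]
 [ 0.6987649  -0.03137664  0.006     ]
 [ 0.41797338 -0.02973839  0.006     ]] [[ 0.6762406   0.04382999  0.006     ]
 [ 0.43235195 -0.09236798  0.006     ]
 [ 0.48444979  0.09329503  0.006     ]]
tray [[ 0.58302829 -0.26200024  0.03      ]
 [ 0.56401121 -0.39066728  0.03      ]
 [ 0.43654138 -0.37523848  0.03      ]
 [ 0.45488993 -0.2446232   0.03      ]] [[ 0.55982243 -0.38762555  0.03      ]
 [ 0.4360582  -0.37015035  0.03      ]
 [ 0.45753013 -0.24531484  0.03      ]
 [ 0.57842683 -0.25694642  0.03      ]]
cap [[ 0.58548055 -0.12518751  0.165     ]]
can 130 top side [[ 0.58395238 -0.12402981  0.13      ]] bottom front [[ 0.57778526 -0.10692091  0.006     ]]
nose [[0.39255369 0.03829127 0.021     ]
 [0.42972046 0.02602838 0.021     ]] [[0.38699582 0.04818174 0.015     ]
 [0.4262405  0.03503431 0.015     ]]
ink [[ 0.65257565 -0.24967457  0.055     ]
 [ 0.64852911 -0.28172253  0.055     ]
 [ 0.72567781 -0.29139578  0.055     ]
 [ 0.72831864 -0.26049585  0.055     ]]
```

```bash
python3 - <<'E'
from h import *
T=lambda *a: crop(a,210,140)
# order ccw from square
tl=T((358,308),(314,152),(147,143),(85,298),(217,405)); sl=T((349,209),(185,200),(85,306),(191,418),(361,366))
tn=T((133,504),(150,452)); sn=T((400,558))
def model(p):
    cx,cy,a=p[:3]; k=np.arange(5)*np.radians(72)+a
    return np.c_[cx+.1*np.cos(k),cy+.1*np.sin(k),[.126]+[.094]*4]
def res(p):
    P=model(p); h=np.r_[p[:2],.054]
    return np.r_[(top.proj(P)-tl-p[3:5]).ravel(),(side.proj(P)-sl-p[5:7]).ravel(), p[3:]*.5]
r=least_squares(res,[.557,-.029,-1.97,0,0,0,0]); print(r.x,np.degrees(r.x[2]),np.round(r.fun,1))
c=r.x[:2]
for v in (top.ray(tn,.021)[:, :2],side.ray(sn,.015)[:, :2]): print(np.degrees(np.arctan2(*(v-c).T[::-1])),np.linalg.norm(v-c,axis=1))
print('cap',top.ray(T((364,203)),.171),side.ray(T((269,160)),.136))
q=manip.current_q()
E
```

```text
[ 0.55748386 -0.03008324 -1.95054361 -0.33118069  0.20586406 -0.12415698
 -1.07302931] -111.75791642453308 [ 0.8  0.1  0.3 -0.3 -0.1 -0.3 -0.5  0.1 -0.5  0.4  0.3 -1.5  0.1  0.2
 -0.3  0.3 -0.2  0.1  0.1  0.6 -0.2  0.1 -0.1 -0.5]
[157.48274746 156.28969507] [0.1785414  0.13954211]
[155.34183466] [0.18759418]
cap [[ 0.58444163 -0.12492658  0.171     ]] [[ 0.58109254 -0.11887766  0.136     ]]
```

```bash
python3 - <<'E'
from h import *
c=np.array([.5566,-.0289]); can=np.array([.583,-.124]); tray=np.array([.509,-.317])
ca=np.arctan2(*(can-c)[::-1])
for a in (ca,ca+np.pi): print('can',np.degrees(a),[manip.solve_ik([*can,z],quat(a)) is not None and np.round(manip.solve_ik([*can,z],quat(a)),2) for z in (.112,.29)])
for d in range(0,180,30):
    s=manip.solve_ik([*tray,.111],quat(np.radians(d))); print('tray',d,None if s is None else np.round(s,2))
for k in (1,2,3,4):
  for half in (0,np.pi):
    print(k,half)
    for t in (0,-45,-90):
      a=np.radians(-113+72*k+t); s=manip.solve_ik([*(c+.1*np.array([np.cos(a),np.sin(a)])),.042],quat(a+np.pi/2+half)); print(None if s is None else np.round(s,2))
E
```

```text
can -74.48521145345849 [array([ 0.64,  0.59, -0.64,  1.78,  0.43,  0.92, -1.48]), array([ 0.73,  0.41, -0.74,  1.61,  0.29,  1.24, -1.37])]
can 105.51478854654151 [array([ 0.87,  0.74, -1.  ,  1.77,  0.72,  1.04,  1.45]), array([ 0.98,  0.57, -1.17,  1.6 ,  0.54,  1.33,  1.57])]
tray 0 [ 1.01  0.61 -0.68  1.77  0.46  0.93  0.14]
tray 30 [ 1.08  0.64 -0.77  1.77  0.54  0.96  0.61]
tray 60 [ 1.14  0.69 -0.87  1.76  0.62  0.99  1.07]
tray 90 [ 1.2   0.73 -0.97  1.76  0.69  1.03  1.54]
tray 120 [ 1.35  0.97 -1.31  1.76  0.99  1.25  1.87]
tray 150 [-0.33  1.02  1.35  1.81 -1.07  1.26 -2.32]
1 0
[ 0.68  0.84 -0.84  1.69  0.75  0.96  0.41]
[ 0.75  0.72 -0.76  1.85  0.66  0.84 -0.28]
[ 0.7   0.58 -0.67  2.04  0.56  0.7  -1.04]
1 3.141592653589793
[ 0.33  0.69 -0.3   1.7   0.27  0.79 -2.39]
[-0.18  0.63  0.47  1.88 -0.41  0.73 -2.55]
[ 1.1   1.   -1.31  2.03  1.12  1.12  1.68]
2 0
[ 0.71  1.17 -1.31  1.67  1.18  1.29  1.26]
[ 0.66  0.92 -0.94  1.64  0.84  1.03  0.77]
[ 0.71  0.8  -0.81  1.74  0.71  0.92  0.14]
2 3.141592653589793
[ 0.36  0.76 -0.62  1.68  0.55  0.88 -1.52]
[ 0.33  0.73 -0.4   1.65  0.36  0.84 -2.05]
[-0.34  0.75  0.68  1.78 -0.62  0.83 -1.97]
3 0
[-0.75  0.66  0.74  1.99 -0.65  0.75 -2.53]
[ 0.69  1.13 -1.31  1.75  1.17  1.26  1.64]
[ 0.62  0.95 -1.    1.64  0.9   1.07  1.14]
3 3.141592653589793
[ 0.47  0.7  -0.84  1.95  0.72  0.82 -0.55]
[ 0.38  0.75 -0.71  1.76  0.62  0.86 -1.18]
[ 0.36  0.76 -0.56  1.65  0.49  0.87 -1.74]
4 0
[ 0.47  0.49 -0.57  2.15  0.46  0.62 -2.08]
[-0.25  0.48  0.11  2.08 -0.09  0.59 -2.51]
[ 0.7   1.09 -1.31  1.86  1.15  1.21  2.03]
4 3.141592653589793
[ 0.69  0.59 -0.85  2.14  0.7   0.71  0.85]
[ 0.53  0.64 -0.85  2.05  0.71  0.76 -0.06]
[ 0.42  0.72 -0.78  1.87  0.68  0.84 -0.81]
```

```bash
python3 - <<'E'
from h import *
can=np.array([.5832,-.1232]); a=np.radians(-74.5)
manip.move_pose([*can,.25],quat(a)); print(manip.current_clock())
manip.servo_line([*can,.185],vel=.1)
t=np.linspace(0,2*np.pi,40)
overlay('side','s1',np.c_[can[0]+.0225*np.cos(t),can[1]+.0225*np.sin(t),0*t+.136],(210,100,370,240))
overlay('top','t1',[],(210,140,400,280))
print(manip.current_clock(),manip.current_force(),manip.current_tool_pos())
E
```

```text
2.1
3.0 [-0.31959715 -0.50816204 -0.37117872] [ 0.58387132 -0.12320967  0.1858766 ]
```

View pics/s1.png

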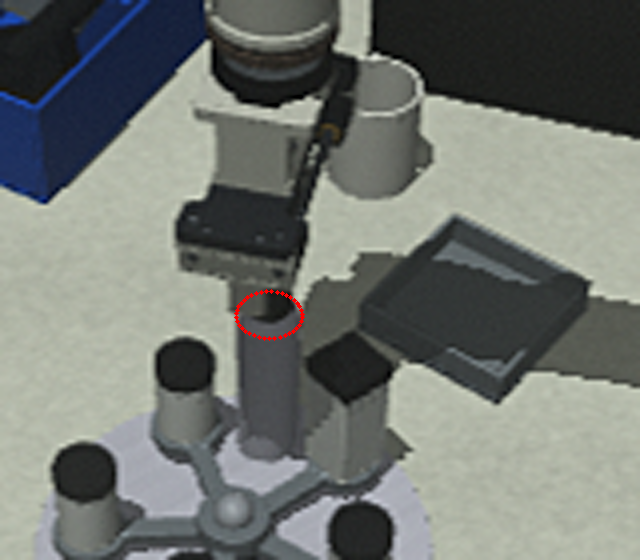

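View pics/t1.png

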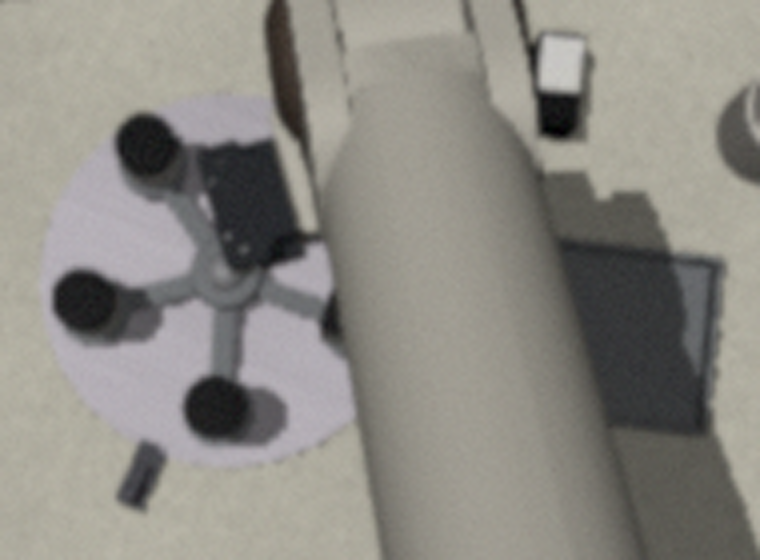

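```bash
python3 - <<'E'
from h import *
p=manip.current_tool_pos(); can=[.5832,-.1232]
manip.servo_line([*can,.112],vel=.08); print(manip.current_force(),manip.current_tool_pos())
effector.close(30); print(manip.current_clock(),manip.current_finger_gap(),manip.current_force())
overlay('side','s2',[],(210,100,370,240))
E
```

```text
[0.08666246 0.47639339 0.46347111] [ 0.58372837 -0.12314411  0.11253846]
4.8667 0.044298050127316725 [-0.43380287 -1.8826484  -0.17022429]
```

View pics/s2.png

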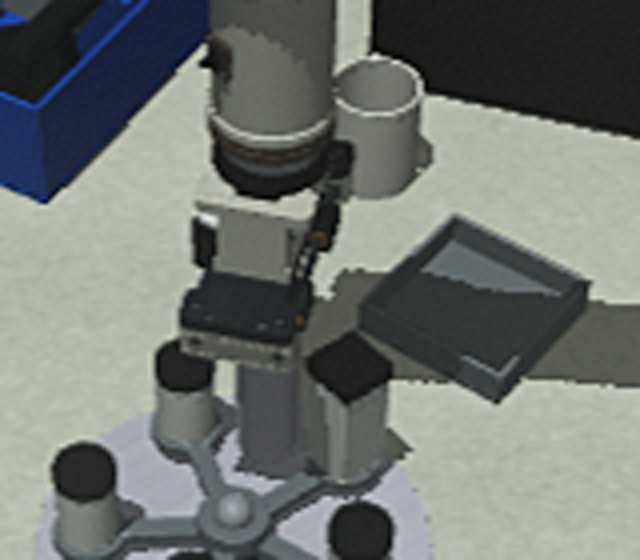

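```bash
python3 - <<'E'
from h import *
can=[.5832,-.1232]; tray=[.5085,-.3165]
manip.servo_line([*can,.28],vel=.12); print(manip.current_finger_gap(),manip.current_force())
overlay('side','s3',[],(210,60,370,200))
manip.servo_line([*tray,.28],vel=.15); print(manip.current_finger_gap(),manip.current_force())
manip.servo_line([*tray,.14],vel=.12); f0=manip.current_force()
overlay('side','s4',[],(270,60,430,200))
z=.116
while z>.107:
    manip.servo_line([*tray,z],vel=.05); f=manip.current_force(); print(round(z,4),f-f0,manip.current_tool_pos())
    if f[2]-f0[2]>2: break
    z-=.0015
print(manip.current_clock())
E
```

```text
0.04404399895273654 [ 0.16659668  0.07517712 -3.06811636]
0.044350564934261795 [ 0.14886778 -0.06982962 -3.10547639]
0.116 [ 1.08381496  1.05980256 -1.01832065] [ 0.50848132 -0.31638198  0.11574252]
0.1145 [ 1.0468891   1.48474361 -0.45641899] [ 0.50862166 -0.31657582  0.11467699]
0.113 [0.27330121 0.2852358  0.19302354] [ 0.5084092  -0.31646242  0.11291464]
0.1115 [-0.63290981  0.4403007  -0.02924763] [ 0.5083953  -0.31645983  0.11136591]
0.11 [-1.40633012  0.99712738  7.04536913] [ 0.50912807 -0.31658436  0.11094864]
11.05
```

View pics/s4.png

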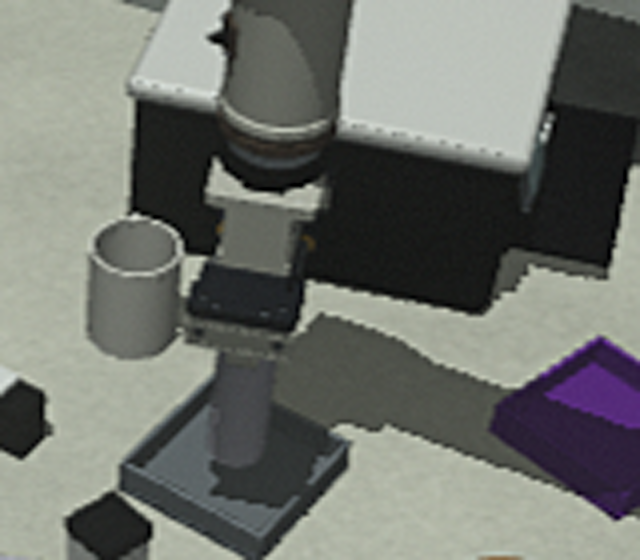

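View pics/s3.png

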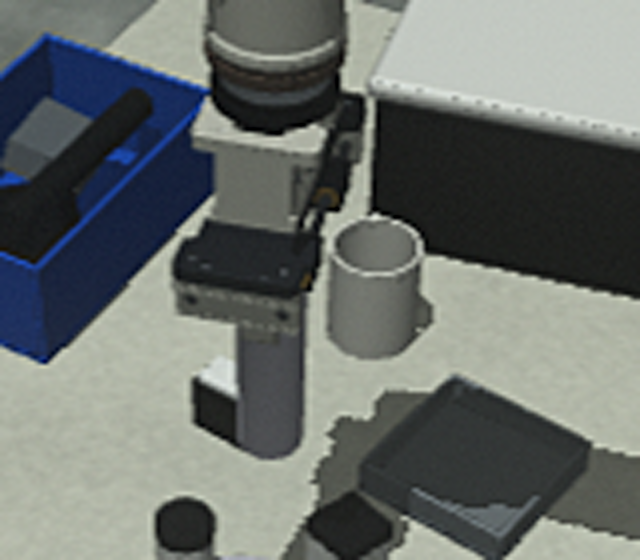

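```bash
python3 - <<'E'
from h import *
tray=[.509,-.3165]
manip.servo_line([*tray,.1115],vel=.05); print(manip.current_force())
effector.open_jaws(); print(manip.current_finger_gap())
p=manip.current_tool_pos()
manip.servo_line([p[0],p[1],.26],vel=.15)
c=np.array([.5575,-.0300]); a=np.radians(-112+72*2)
# pre-grasp over jar k=2
manip.move_pose([*(c+.1*np.array([np.cos(a),np.sin(a)])),.2],quat(a+np.pi/2)); print(manip.current_clock(),manip.current_q())
overlay('side','s5',[],(210,100,400,260))
overlay('top','t5',[],(210,120,400,260))
E
```

```text
[-0.46925116 -0.172736   -2.51181223]
0.09215512367294877
15.4583 [ 0.71033006  0.875581   -1.30328437  1.57973958  0.85919804  1.36108155
  1.43420363]
```

View pics/s5.png

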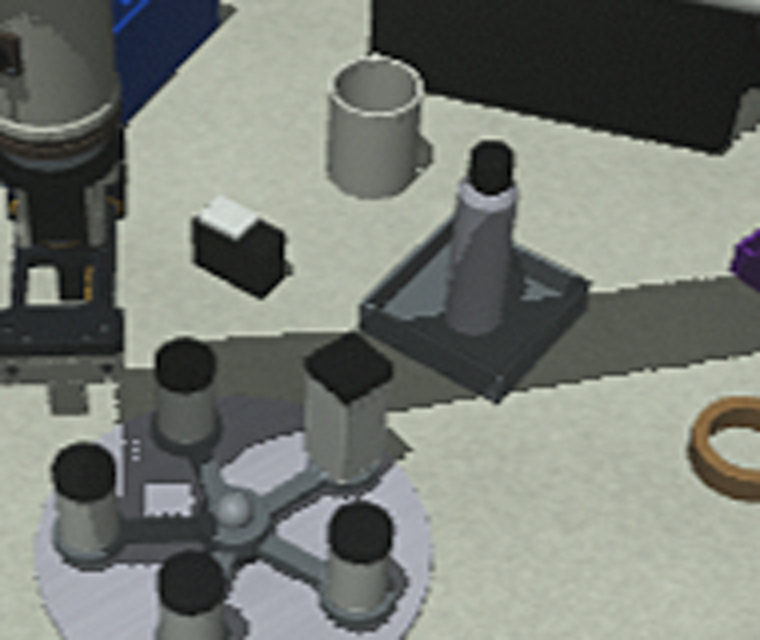

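View pics/t5.png

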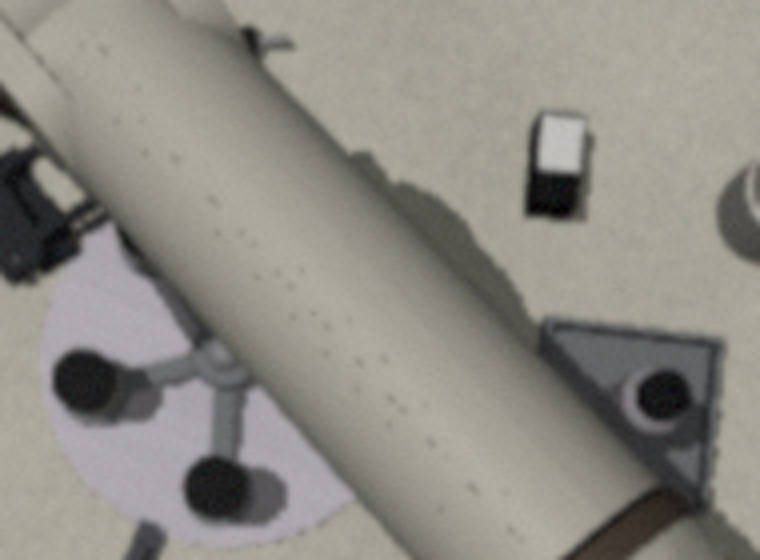

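```bash
python3 - <<'E'
from h import *
c=np.array([.5575,-.0300]); a=np.radians(-112+72*2); p=c+.1*np.array([np.cos(a),np.sin(a)])
manip.servo_line([*p,.10],vel=.12); print(manip.current_force())
overlay('side','s6',[],(210,100,370,260))
manip.servo_line([*p,.043],vel=.08); print(manip.current_force(),manip.current_tool_pos())
effector.close(10); print(manip.current_clock(),manip.current_finger_gap(),manip.current_force(),manip.current_wrist_torque())
overlay('side','s7',[],(210,100,370,260))
E
```

```text
[ 0.37618643 -0.20573475 -0.23792881]
[0.59807575 0.61686695 0.33915388] [0.64253427 0.02332879 0.04328669]
18.2667 0.04367704316093549 [0.79176483 0.20035876 0.31040585] [ 0.1569429  -0.11528369  0.04407085]
```

View pics/s7.png

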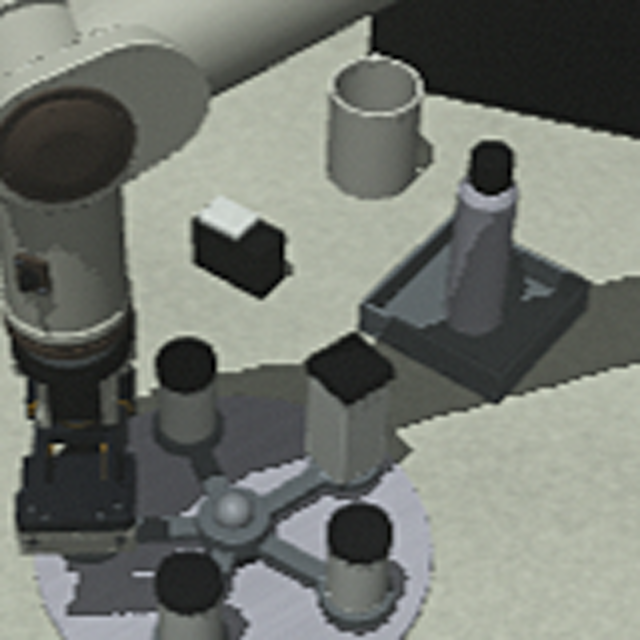

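```bash
cat >> h.py <<'E'
C=np.array([.5575,-.0300]); Z=.036
def arc(a0,a1,step=6,vel=.05,c=C,r=.1):  # degrees of the held jar
    n=max(1,int(np.ceil(abs(a1-a0)/step)))
    for d in np.linspace(a0,a1,n+1)[1:]:
        a=np.radians(d); manip.servo_line([*(c+r*np.array([np.cos(a),np.sin(a)])),Z],quat(a+np.pi/2),vel=vel)
        f=manip.current_force(); w=manip.current_wrist_torque()
        if np.linalg.norm(f)>25: print('FORCE',d,f,w); break
    p=manip.current_tool_pos(); print(d,np.round(f,1),np.round(w,2),p,'ang',np.degrees(np.arctan2(p[1]-c[1],p[0]-c[0])),np.hypot(*(p[:2]-c)),manip.current_finger_gap(),manip.current_clock())
E
python3 - <<'E'
from h import *
effector.open_jaws(); p=manip.current_tool_pos(); a=np.radians(32)
manip.servo_line([*(C+.1*np.array([np.cos(a),np.sin(a)])),Z],vel=.05); print(manip.current_force())
effector.close(40); print(manip.current_finger_gap(),manip.current_force(),manip.current_wrist_torque())
arc(32,20); arc(20,2)
E
```

```text
[-0.63421714 -0.19264112 -0.55944308]
0.042012466822288354 [ 0.41515413 -0.13518978 -0.11594633] [ 0.13130232 -0.10383825 -0.0588878 ]
20.0 [-0.5 -1.   0.4] [ 0.01 -0.09  0.04] [0.65129377 0.00443427 0.03599885] ang 20.159572199510013 0.09991491917724184 0.04165172001700681 21.0917
2.0 [-0.5 -1.3  1.8] [-0.2   0.07  0.18] [ 0.65731473 -0.02614946  0.03602146] ang 2.2091988200031314 0.09988897097323074 0.04163407123275771 22.1667
```

Gap is now 42 mm, so the grip is on the jar's body, and the forces are tiny. I'll continue the turn.

```bash
python3 - <<'E'
from h import *
arc(2,-28); arc(-28,-58)
overlay('side','s8',[],(210,150,370,290))
overlay('top','t8',[],(210,140,400,280))
E
```

```text
-28.0 [-2.6 -3.1  2. ] [-0.34  0.17  0.25] [ 0.64586529 -0.07666829  0.03599027] ang -27.83983955494051 0.09993174480495867 0.04158581315168381 23.9583
-58.0 [-2.2 -3.4  3.2] [-0.56  0.29  0.37] [ 0.61060083 -0.11484445  0.03597993] ang -57.95915653735623 0.10009134900351489 0.042075106530769006 25.75
```

View pics/s8.png

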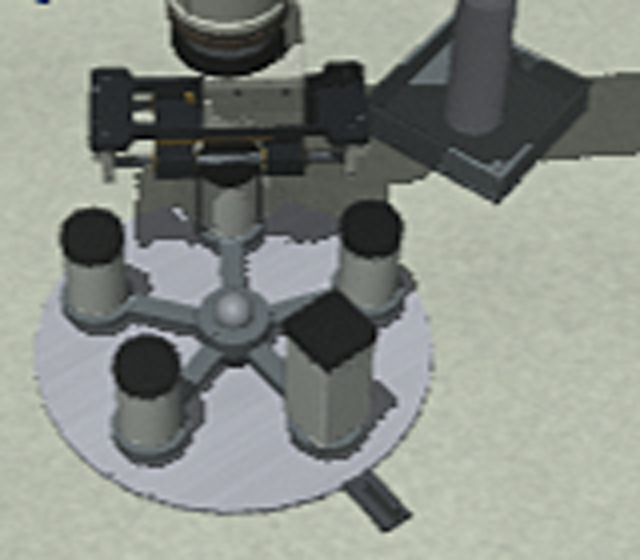

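View pics/t8.png

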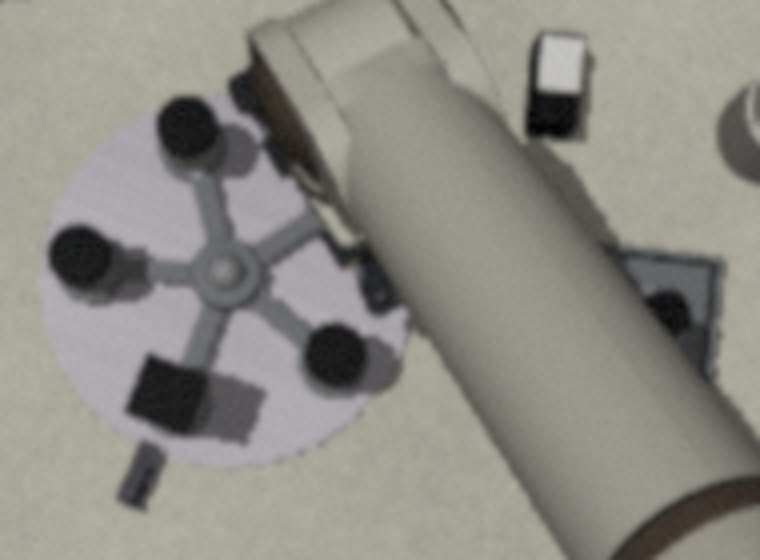

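```bash
python3 - <<'E'
from h import *
ims=np.mean([viewer.get_image('top').astype(float) for _ in range(4)],0).astype(np.uint8)
s=np.mean([viewer.get_image('side').astype(float) for _ in range(4)],0).astype(np.uint8)
cv2.imwrite('pics/top_avg.png',ims[:,:,::-1]); cv2.imwrite('pics/side_avg.png',s[:,:,::-1])
a=cv2.resize(ims[200:270,230:300,::-1],None,fx=8,fy=8,interpolation=cv2.INTER_CUBIC); a=cv2.convertScaleAbs(a,alpha=1.3,beta=20)
b=cv2.resize(s[215:285,260:330,::-1],None,fx=8,fy=8,interpolation=cv2.INTER_CUBIC); b=cv2.convertScaleAbs(b,alpha=1.3,beta=20)
cv2.imwrite('pics/z1.png',a); cv2.imwrite('pics/z2.png',b)
E
```

```text
(no output)
```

View pics/z1.png

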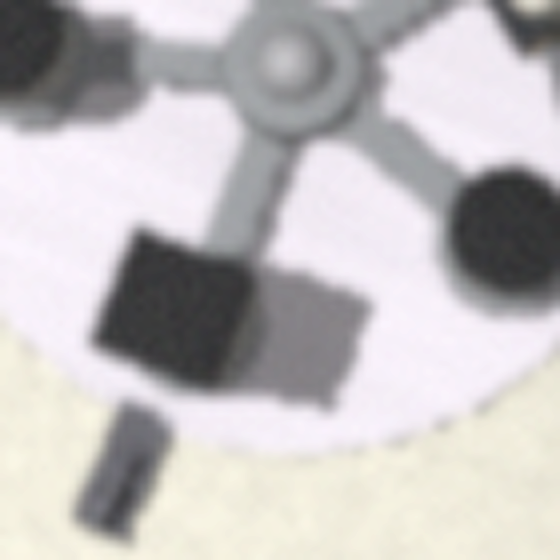

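View pics/z2.png

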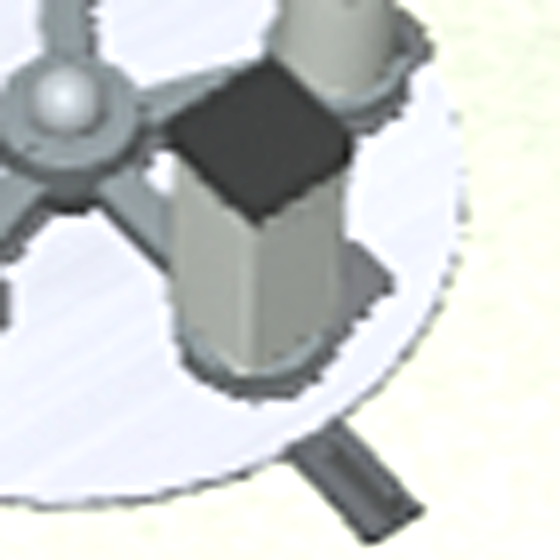

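```bash
python3 - <<'E'
from h import *
for n,cam in (('top',top),('side',side)):
    im=cv2.imread(f'pics/{n}_avg.png').astype(int); b,g,r=[cv2.GaussianBlur(im[:,:,i].astype(np.float32),(0,0),.7) for i in range(3)]
    m=((b-r>2)&(b>60)).astype(np.uint8)
    x,y,w,h=(205,130,120,140)if n=='top' else (200,180,130,110)
    M=np.zeros_like(m); M[y:y+h,x:x+w]=m[y:y+h,x:x+w]
    cs,_=cv2.findContours(M,cv2.RETR_EXTERNAL,cv2.CHAIN_APPROX_NONE); cs=np.vstack([c for c in cs if len(c)>20])[:,0].astype(float)
    hull=cv2.convexHull(cs.astype(np.float32))[:,0]
    P=cam.ray(cs,.006)[:,:2]
    P=P[abs(np.hypot(*(P-C).T)-.14)<.008]
    f=lambda p: np.hypot(*(P-p[:2]).T)-p[2]
    s=least_squares(f,[*C,.14],loss='soft_l1',f_scale=.001); c=s.x[:2]; print(n,len(P),s.x,np.std(s.fun))
    if n=='top': q=crop([(75,517),(130,542),(125,402),(172,432)],230,200,8); sq=crop([(140,230),(262,268),(92,342),(214,386)],230,200,8)
    else: q=crop([(370,545),(425,510),(288,457),(338,420)],260,215,8); sq=crop([(272,60),(356,152),(166,136),(260,222)],260,215,8)
    N=cam.ray(q,.006)[:,:2]; S=cam.ray(sq,.126)[:,:2]
    N2=[(N[0]+N[1])/2,(N[2]+N[3])/2]
    ang=lambda v: np.degrees(np.arctan2(v[1],v[0]))
    print('nose from axis',ang(N2[0]-c),np.hypot(*(N2[0]-c)),ang(N2[1]-c),'bar dir',ang(N2[0]-N2[1]),ang(N[0]-N[2]),ang(N[1]-N[3]),'w',np.hypot(*(N[0]-N[1])))
    print('sq centre',ang(S.mean(0)-c),np.hypot(*(S.mean(0)-c)),'sides',np.round([ang(S[2]-S[0]),ang(S[3]-S[1]),ang(S[1]-S[0]),ang(S[3]-S[2])],1),'edges',[np.hypot(*(S[i]-S[j])) for i,j in((2,0),(3,1),(1,0),(3,2))])
E
```

```text
top 12 [ 0.57820295 -0.07866122  0.18247599] 0.00432125610959271
nose from axis 147.2146048656153 0.2213165900143598 144.67418453438538 bar dir 157.55288838538092 156.33105645642553 158.8560702410793 w 0.022101104586356567
sq centre 143.3132106614558 0.14001966876079555 sides [ 156.7  157.6 -107.8 -110.2] edges [np.float64(0.040357249938262084), np.float64(0.042112665517188), np.float64(0.042640423157125844), np.float64(0.0431201573007108)]
side 195 [ 0.55544045 -0.02656037  0.13779882] 0.0011130160687326733
nose from axis 156.29057706905735 0.18278433824331755 156.01497410732597 bar dir 157.17180483111076 156.89310230466347 157.43846369661452 w 0.022941616596898022
sq centre 157.06774906196975 0.10309531265870464 sides [ 72.2  71.7 154.1 160.3] edges [np.float64(0.0461557382998781), np.float64(0.04128418977699772), np.float64(0.0450172649510908), np.float64(0.044257693872890934)]
```

```bash
python3 - <<'E'
from h import *
im=cv2.imread('pics/top_avg.png').astype(np.float32); d=cv2.GaussianBlur(im[:,:,0]-im[:,:,2],(0,0),.7)
print(d[185:190,270:275].mean(), d[250:255,320:330].mean())
# radial rays: find crossing along direction at z=.006
thr=(d[226:230,262:268].mean()+d[265:275,280:300].mean())/2; print(thr)
P=[]
for t in np.radians(np.arange(0,360,3)):
    rr=np.arange(.125,.156,.0005); W=np.c_[C[0]+rr*np.cos(t),C[1]+rr*np.sin(t),0*rr+.006]; uv=top.proj(W).astype(np.float32)
    v=cv2.remap(d,uv[:,:1],uv[:,1:],cv2.INTER_LINEAR)[:,0]
    if v[:12].mean()>thr+3 and v[-12:].mean()<thr-3:
        P.append(W[np.argmax(v<thr),:2])
P=np.array(P); s=least_squares(lambda p: np.hypot(*(P-p[:2]).T)-p[2],[*C,.14],loss='soft_l1',f_scale=.001); c=s.x[:2]; print(len(P),s.x,np.std(s.fun))
q=crop([(75,517),(130,542),(125,402),(172,432)],230,200,8); sq=crop([(140,230),(262,268),(92,342),(214,386)],230,200,8)
N=top.ray(q,.006)[:,:2]; S=top.ray(sq,.126)[:,:2].mean(0); ang=lambda v: np.degrees(np.arctan2(v[1],v[0]))
n=(N[0]+N[1])/2; n2=(N[2]+N[3])/2
print(ang(n-c),np.hypot(*(n-c)),ang(n2-c),'sq',ang(S-c),np.hypot(*(S-c)), S)
E
```

```text
1.3387967 -15.075532
-6.758538
85 [ 0.55816462 -0.03017813  0.13975328] 0.0010537355427164728
156.74150868803744 0.18070932054533503 156.4802925406825 sq 159.12969343613102 0.09872258970612596 [0.4659193  0.00499217]
```

```bash
python3 - <<'E'
from h import *
arc(-58,-59.4)
effector.close(55); manip.sleep(.3); print(manip.current_finger_gap(),manip.current_force())
for n in('top','side'):
    im=np.mean([viewer.get_image(n).astype(float) for _ in range(4)],0).astype(np.uint8); cv2.imwrite(f'pics/{n}_avg2.png',im[:,:,::-1])
def model(cx,cy,th,ph):
    e=lambda p,a: np.array([cx+p[0]*np.cos(a)-p[1]*np.sin(a),cy+p[0]*np.sin(a)+p[1]*np.cos(a)])
    L=lambda pts,a,z: np.array([[*e(p,a),z] for p in pts])
    out=[]; h=.022; g=np.linspace(-h,h,15)
    sqr=[(.1+x,s) for x in g for s in(-h,h)]+[(.1+s,x) for x in g for s in(-h,h)]
    out.append(L(sqr,th,.126))
    t=np.linspace(0,2*np.pi,50); ci=[(.1+.022*np.cos(u),.022*np.sin(u)) for u in t]
    for k in(1,3,4): out.append(L(ci,th+np.radians(72*k),.094))
    out.append(L([(.026*np.cos(u),.026*np.sin(u)) for u in t],0,.048))
    out.append(L([(.14*np.cos(u),.14*np.sin(u)) for u in np.linspace(0,2*np.pi,200)],0,.006))
    out.append(L([(r,s) for r in np.linspace(.14,.183,15) for s in(-.011,.011)],ph,.004))
    out.append(L([(r,s) for r in np.linspace(.14,.183,15) for s in(-.003,.003)],ph,.021))
    return np.vstack(out)
for n,cam,c,box in(('top',top,(.5582,-.0302),(215,150,325,270)),('side',side,(.5554,-.0266),(215,180,335,290))):
    im=cv2.imread(f'pics/{n}_avg2.png'); x0,y0,x1,y1=box; k=5
    a=cv2.convertScaleAbs(cv2.resize(im[y0:y1,x0:x1],None,fx=k,fy=k,interpolation=cv2.INTER_CUBIC),alpha=1.3,beta=20)
    for p in cam.proj(model(*c,np.radians(156.7),np.radians(156.7))):
        q=(p-[x0,y0]+.5)*k-.5; cv2.circle(a,(int(round(q[0])),int(round(q[1]))),1,(0,0,255),-1)
    cv2.imwrite(f'pics/m_{n}.png',a)
E
```

```text
-59.4 [-2.8 -2.8  2.5] [-0.66  0.27  0.36] [ 0.60834698 -0.11622779  0.03599151] ang -59.47290871897257 0.10010317866295051 0.04136236940068283 26.5
0.041845763856334366 [-4.17353179 -4.49719319  4.04995886]
```

View pics/m_top.png

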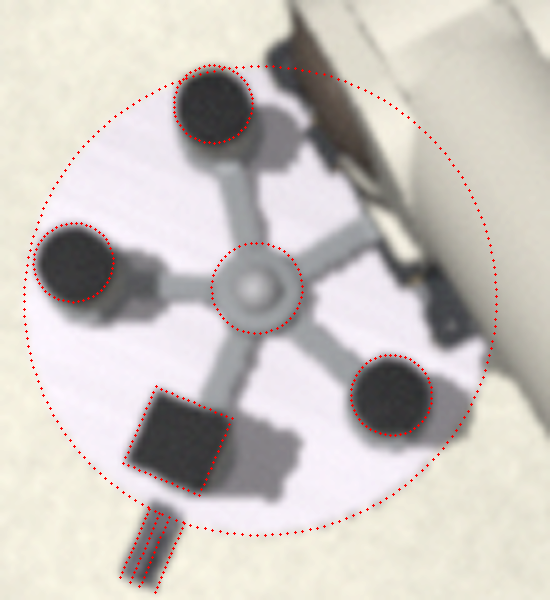

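View pics/m_side.png

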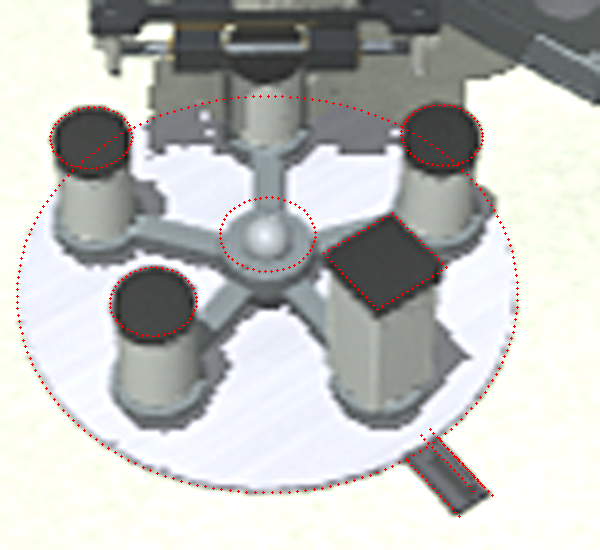

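```bash
python3 - <<'E'
import cv2,numpy as np
a=cv2.imread('pics/m_top.png')[470:600,80:220]; b=cv2.imread('pics/m_side.png')[410:540,380:520]
cv2.imwrite('pics/mz.png',cv2.resize(np.hstack([a,b]),(784,364),interpolation=cv2.INTER_NEAREST))
E
```

View pics/mz.png

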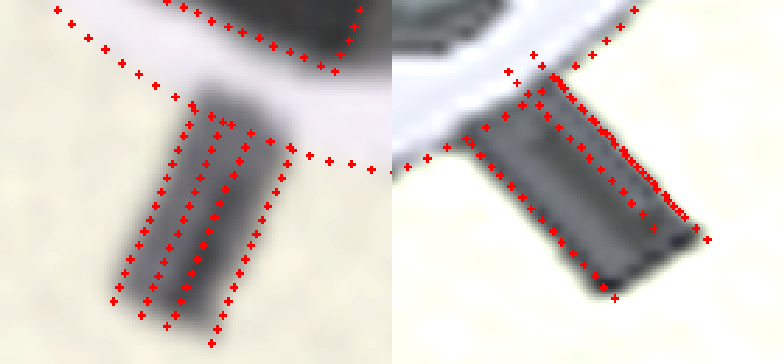

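```bash
python3 - <<'E'
from h import *
cv2.imwrite('pics/final.png',viewer.get_image('side')[:,:,::-1]); print(manip.current_force(),manip.current_finger_gap(),np.abs(manip.current_joint_velocities()).max(),manip.current_clock())
E
```

```text
[-3.62418617 -4.45143288  2.30945   ] 0.041523639687387114 0.0017202072872783522 27.4667
```

View pics/final.png

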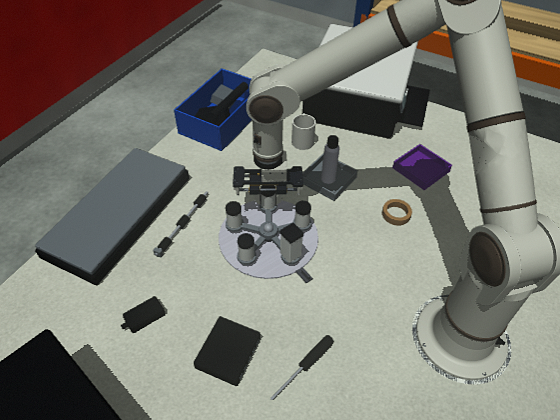

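```bash
python3 -c "
from bench import manip
manip.hand_in(); print(manip.current_clock())"
```

```text
the job is handed in; nothing more can be done
the job is handed in; nothing more can be done
```

I've handed in the job. The spray can stands in the grey tray, and the carousel is turned with its square jar at the nose. The gripper is still holding it there by a round jar. The clock read 27.5 s just before hand-in.

- **Spray can:** I gripped it by the top of its body, lifted it out and set it down in the tray until I felt light contact (about 7 N). Then I let go. The last pictures show it upright there.
- **Carousel:** I gripped the round jar opposite the square one, so the square jar's lid stays free. I turned the carousel about 91° clockwise, and the forces I read along the way stayed below about 8 N. I then raised the grip to 55 N. The finger gap reads 42 mm, which is the jar body's diameter.
- **Aim:** A model drawn with the square jar and nose at the same angle (156.7°) matches both camera pictures. I put the error at about half a degree. Before the last 1.4° correction, single readings of the square jar differed by about 2° between the two cameras (159.1° and 157.1°). The average of those agreed with the arm's own reading of 158°.
- **Other items:** None look moved in the pictures. The gripper hides the ink cartridge in the last side view, but it was in its place in an earlier top view taken with the turn nearly done.

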